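Pin the lifter to the guillotine knife and lift it out of its box

ROBOT

A 7-joint arm with a two-finger parallel gripper is mounted at the origin on the work surface. World frame = base frame: x ahead of the robot, y to its left, z up, the work surface at z = 0. Lengths are in mm, angles in rad, forces in N, time in s.
With the tool pointing down it reaches from about 350 to 775 mm from the base axis. Payload 3.1 kg.
Tool frame: the origin (TCP) lies at the very end of the fingers, on their centre line; the grasp point (between the pads) lies 19 mm behind it; z points along the fingers, y is the line along which they close (so a half turn about z gives the same grasp; the last joint's range is limited). The gripper opens to 85 mm and grips with 20 to 120 N. Pads are 22 mm wide; open, the fingers measure 114 mm over their backs; the gripper's body (76 mm by 85 mm) begins 54 mm behind the grasp point. The pads swing forward as they close: fully open they stand 13 mm farther back than shut.
Start: joints at [1.153, 0.311, 0.014, 1.512, -0.004, 1.319, -0.027], TCP at [201.893, -511.622, 231.304] pointing down, gripper open.
Joint ranges: [-2.7, 2.7], [-0.3, 1.91], [-1.27, 1.3], [0.12, 2.57], [-1.44, 4.58], [0.2, 2.03], [-3.05, 3.05]. Speed limits (rad/s): [2.79, 2.79, 3.14, 3.14, 3.14, 3.14, 3.14].

INTERFACE

Orientations are given as a unit quaternion [w, x, y, z].
In Python, from plant import env gives the robot as it stands. The module is installed in compiled form; this text tells all that it offers.
- The arm moves only by the tool advance, called after ">>>" in YAML: its name, and indented under it one key for each argument. Schema: {"type":"object","properties":{"offsets":{"type":"array","items":{"type":"object","properties":{"aperture":{"type":"number"},"pos":{"type":"array","items":{"type":"number"},"minItems":3,"maxItems":3},"rz":{"type":"number"}},"additionalProperties":false,"required":["aperture"]},"minItems":1,"maxItems":20},"clamp_n":{"type":"number"},"only":{"type":"string"},"quiet":{"type":"boolean"},"lines":{"type":"string"}},"required":["offsets"],"additionalProperties":false}. offsets is a list of rows, 1 to 20 of them, each an object with the fields aperture (the opening from 0.0 (shut) to 1.0 (fully open)), pos (a list: dx, dy, dz in mm), rz (a turn about the tool's z in rad); a field left out counts as zero (the opening has to be given); each row is the pose to reach, as a shift and turn from the pose commanded when the call began, along the tool's axes at that moment; what a row does not reach only later rows make up. A row lasts 1/10 s, in which the tool goes at most 50 mm and 0.15 rad, less where a joint would pass 70% of its speed; a pose out of reach is approached as far as the arm can. The fingers move at their own pace and stop on an object; clamp_n is the grip in N (left out, the last holds). Time passes only in rows, so rows that do not move let the fingers close. The tool returns the time, the measured TCP pose, the force, the opening and the grip force at its end. only (a regular expression) keeps the lines of the reply that match it, lines (a string "A,B") keeps lines A to B, and quiet returns only ok. Input that does not fit is refused with a message, and nothing moves.
- env.state(): the state, without advancing time (a new reading comes with each control period).
- env.read_camera(name): name is "scene" or "side" or "wrist"; returns the picture (400x640x3 uint8, red, green, blue); there is no depth.
- env.camera_info(name): a dict with "fx", "fy", "cx", "cy" (pixels), "k1" (the pictures are not rectified: a ray, as slopes to the right and down, at radius r is drawn at 1 + k1 r^2 times it, then the intrinsics apply), "eye" and "attitude" of the camera in the world. Camera axes: x right, y up, looking along -z (the intrinsics and any distortion apply to the point x, -y, -z); pixel columns grow to the right and rows downward; lengths in mm; the calibration is good to about 2 mm. A picture is of the moment at which its call begins: read the wrist's pose just before it. camera_info takes no time and is no camera call; for the wrist camera it gives the pose at the moment of the call.
- env.job_done(): hands the job in; it is judged then, once.
Trained networks look in the newest picture that a camera, given by its name, has taken for a name from the list of things; names that differ only in an ending like _2 or _b are one class to them, and where a whole thing is asked for, a point or a joint stands for the part that bears it (a point fixed in the world has none). Each returns a list of dicts, best first, with "conf" (0 to 1); they miss things now and then, are a little off and sometimes report something else, mostly with a low value. They report only what shows in the picture. A call takes as long as a camera call. They do not tell look-alikes from the thing itself.
- env.search_frame(camera, query): "location" ([x, y, z] in mm, in world coordinates, good to about 4 mm: the middle of the surface that is visible of it).
The state is a dict: "clock": time; "joint_pos": joint angles; "qvel": joint speeds; "tau": joint torques, N m; "tool_pos": TCP position; "tool_rot": TCP orientation; "contact_force": force on the tool from outside, world axes, zero at the start; "moment": the same for the moment, N m; "width": opening from 0.0 (shut) to 1.0 (fully open); "gripper_force": force on a finger pad.
Only numpy, scipy, OpenCV 4.12 (cv2) and the standard library are available. Lean on these libraries where they do the work, as an engineer would, in place of code of your own. Each camera call takes 0.05 s, during which the arm holds its last target. There are 200 camera calls.

TASK

A guillotine knife stands edge down in its slotted wooden box, with the lifter already set over its back. Push the loose T-handled pin through the lifter and the knife, fully home against its collar; then, gripping only the lifter's black bar, raise the knife straight out until its edge is about 6 cm above the top of the box. Hold it still and level there for a few seconds and finish while still holding it in the air; never touch the knife itself, and leave the other things on the bench where they are.

Things in the scene. Friction and masses are not known exactly. Their poses are not given: they have to be found in the camera images.
- knife_box: Light wooden knife box, fixed to the bench: base board 60 x 400 x 8 mm carrying a trough 36 mm wide and 366 mm long, top 32 mm above the bench (end blocks 38 mm); slot 7.6 mm wide, 24 mm deep, floor 8 mm above the bench. Origin on the bench under its middle; y along the slot, x across it away from the robot, z up. Turned up to 15 degrees either way.
- knife: Dark steel guillotine knife, 340 long x 52 high x 6 mm thick, about 0.66 kg, standing loose in the slot; its back is 60 mm above the bench at the start. Origin in the middle of its lower (cutting) edge, 8 mm above the bench at the start; y along the edge, x across its thickness, z up towards its back.
- knife_bore (a point): Centre of the 12 mm hole through the knife, 12 mm below its back and midway along it; the hole runs along x.
- lifter: Loose aluminium lifter, 0.13 kg: two cheeks 110 x 24 x 6 mm straddle the knife's back (19 mm over both, gap 7 mm), joined by a bridge that rests on the back; on two posts above it a black bar 116 long x 20 wide x 20 mm high, 18 mm of air under it. Origin midway between the cheeks' lower edges, 36 mm above the bench at the start; axes as the box. Bar top 68 mm above the origin.
- lifter_bore (a point): Centre of the 12 mm holes through both cheeks, midway between the cheeks (their outer faces 9.6 mm away along x), 12 mm above the lifter's origin, 48 mm above the bench and in line with the knife's hole at the start (within 8 mm of the box's middle along y). The holes run along the lifter's x, open at either side.
- lifter_grip (a point): Centre of the lifter's black bar, straight above the bore by 46 mm; over the centre of mass.
- pin: Loose retaining pin, 97 mm long, 0.05 kg, lying level, axis 9 mm up, near the robot at left or right: steel shaft 10 mm across, 38 mm long, its last 7 mm tapered to 4.4 mm; collar 18 mm across, 5 mm thick; neck 12 mm across, 36 mm long; black T-bar 18 x 60 x 18 mm. x along the shaft to the nose (away from the robot), y along the T-bar. Origin 9 mm below the axis at the collar's shaft side.
- pin_seat (a point): Point on the shaft's axis 10 mm from the collar: it lies in the lifter's bore centre when the pin is home (collar against the cheek).
- pin_bar (a point): Centre of the pin's T-bar, on the pin's axis, 60 mm behind pin_seat (50 mm behind the collar's shaft side).
- pin_tip (a point): Nose end of the pin, on its axis, 28 mm ahead of pin_seat.
- hex_key: Bystander: T-handled hex key, thin 6 mm rod 134 mm long, no collar, black handle 80 mm wide and 14 mm high; lies near the robot on the other side from the pin. Origin on the bench at its middle; x along the rod.
- cutting_stick: Bystander: white plastic bar 12 x 320 x 12 mm lying beyond the knife box, along it. Origin at the middle of its underside.
- furniture: Bystander: dark wooden bar 25 x 150 x 18 mm lying beyond the cutting stick. Origin at the middle of its underside.
- jog_block: Bystander: wooden knocking-up block 120 x 80 mm, 60 mm high, at the left. Origin at the middle of its underside.
- ink_tin: Bystander: round tin 103 mm across, 60 mm high, at the right. Origin at the middle of its underside.
- tape: Bystander: empty cardboard tape core, 100 mm across, 24 mm high, at the right. Origin at the middle of its underside.
- mug: Bystander: white mug 80 mm across, 85 mm high, at the left. Origin at the middle of its underside.
Things that resemble listed ones, but are neither listed nor needed, are in the scene too. What is shaped like the lifter but turquoise is not meant. What is shaped like the pin but blue is not meant.

How it is judged (in metres and radians):
On the way, in this order (a step that is already met when the one before it is completed fails the run):
1. the pin is home through the lifter and the knife while the knife still stands in its box (distance between pin_seat and lifter_bore below 0.007 m and distance between pin_seat and knife_bore below 0.007 m and angle between the x axis of pin and the x axis of lifter, either way round below 0.25 rad and z of knife in the frame of knife_box below 0.015 m), for 0.2 s.
2. the knife is held by the lifter's bar, clear of the box, still and level, for two seconds (distance between pin_seat and lifter_bore below 0.007 m and distance between pin_seat and knife_bore below 0.007 m and angle between the x axis of pin and the x axis of lifter, either way round below 0.25 rad and z of knife in the frame of knife_box above 0.072 m and angle between knife's own z axis and vertical below 0.11 rad and linear speed of knife below 0.02 m/s and angular speed of knife below 0.15 rad/s and contact force between the fingers and lifter above 2 N and contact force between knife and knife_box below 0.1 N and contact force between the fingers and knife below 0.5 N and contact force between the fingers and pin below 0.5 N), for 2 s.
At the end, for the whole second after the job is handed in: The gripper still holds the lifter by its bar (touching neither pin nor knife), the knife hangs from it with its edge at least 40 mm above the top of the box (72 mm above the bench), within 6 degrees of level and at rest, touching the box nowhere, and the pin is home through both to within 7 mm (all of step 2); the arm keeps its last pose, push and grip.
It fails at once if the gripper or arm touches the knife (contact force between any of the fingers, the arm and knife above 2 N).
It fails at once if the knife is tipped by more than 20 degrees (angle between knife's own z axis and vertical above 0.35 rad).
It fails at once if a bystander is moved by more than 30 mm (distance of any of hex_key, cutting_stick, furniture, jog_block, ink_tin, tape, mug from where it was at the start of the episode above 0.03 m).
It also fails if it takes over 61 s, if anything falls off the work surface, if the arm or the gripper's body presses on something with over 40 N, if the wrist force passes 120 N, or if a joint passes its speed limit or range.

## Working session

There is one attempt and no reset: what is moved stays moved. The work goes in short steps, Python scripts to look and compute and a tool call to move; the robot and the scene stay as the last step left them, time stands still between calls to the robot, and variables do not carry over. Pictures are saved under pics/ and viewed, at most 10 in all, crops included, and the job is handed in when it is done.

```bash
mkdir -p pics; ls
```

Run:
```python
from plant import env
import cv2,numpy as np
for c in ("scene","side"):
    im=env.read_camera(c); cv2.imwrite(f"pics/{c}0.png",im[:,:,::-1])
    i=env.camera_info(c); print(c,i)
    for q in ["pin","pin_bar","pin_tip","lifter","lifter_grip","lifter_bore","hex_key","knife_box","knife"]:
        r=env.search_frame(c,q); print(q,[(np.round(d["location"]).tolist(),round(d["conf"],2)) for d in r[:3]])
s=env.state(); print(s)
```

```text
pics
scene {'fx': 437.3212561658532, 'fy': 437.3212561658532, 'cx': 329.8958280696888, 'cy': 197.67688071523486, 'k1': -0.09856056982056298, 'eye': array([ 926.49156354,  586.71241431, 1004.07688423]), 'attitude': array([0.24801237, 0.08007567, 0.30527018, 0.91590822])}
pin [([413.0, 125.0, 13.0], 0.66), ([471.0, 257.0, 12.0], 0.59)]
pin_bar [([468.0, 256.0, 9.0], 0.63), ([413.0, 120.0, 16.0], 0.51)]
pin_tip [([416.0, 124.0, 13.0], 0.75), ([605.0, -14.0, 94.0], 0.7), ([471.0, 255.0, 15.0], 0.65)]
lifter [([606.0, -15.0, 95.0], 0.96), ([364.0, 1.0, 60.0], 0.84), ([600.0, 57.0, 51.0], 0.37)]
lifter_grip [([363.0, 1.0, 63.0], 0.73), ([602.0, -13.0, 88.0], 0.56)]
lifter_bore [([362.0, 0.0, 60.0], 0.9), ([602.0, -15.0, 93.0], 0.88)]
hex_key [([401.0, -147.0, 7.0], 0.68)]
knife_box [([614.0, 28.0, 17.0], 0.7)]
knife [([600.0, 53.0, 53.0], 0.65), ([592.0, -376.0, 21.0], 0.23)]
side {'fx': 415.55381597331876, 'fy': 415.55381597331876, 'cx': 325.84715422447135, 'cy': 205.29667940023361, 'k1': -0.04548140664743709, 'eye': array([ 172.97099827, -908.05369291,  919.19889883]), 'attitude': array(
[... 699 characters left out ...]
 0.31089203,  0.01402081,  1.51148749, -0.0043769 ,
        1.31921769, -0.02720214]), 'qvel': array([ 6.26791558e-04,  2.59456109e-04,  9.00846314e-05, -1.96284501e-04,
        4.73126981e-05, -8.21239192e-04, -7.64703252e-04]), 'tau': array([-1.15424204e-06, -3.79813635e+01,  1.45456027e-01, -2.30867010e+01,
        1.21611427e-02,  1.70087795e-03,  1.50356681e-05]), 'tool_pos': array([ 201.87168953, -511.63001868,  231.3133313 ]), 'tool_rot': array([ 1.82284626e-05,  9.82394007e-01,  1.86820808e-01, -2.15097444e-05]), 'contact_force': array([-0.48862802,  1.17416737, -0.07800838]), 'moment': array([ 0.00089121,  0.03358972, -0.0543748 ]), 'gripper_force': 0.0, 'width': 0.9999076951634557}
```

View pictures.

View pics/scene0.png

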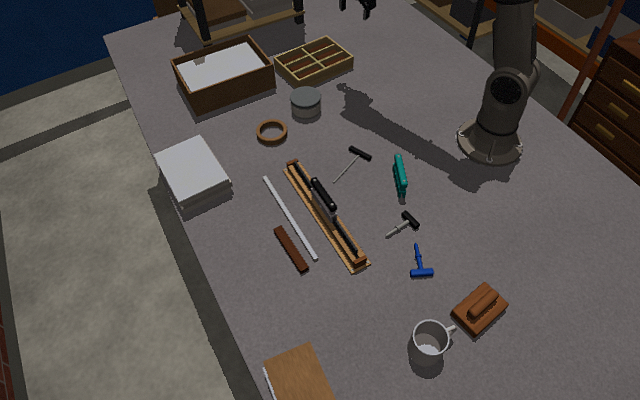

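View pics/side0.png

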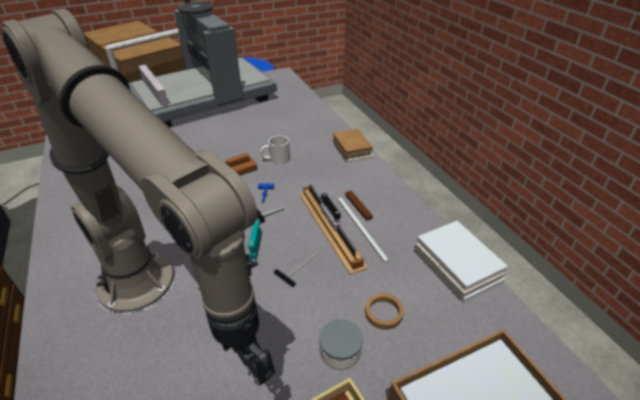

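Create h.py:
```python
from plant import env
import cv2,numpy as np
from scipy.spatial.transform import Rotation as R
def rot(q): return R.from_quat(q,scalar_first=True)
def ray(i,u,v):
    K=np.array([[i["fx"],0,i["cx"]],[0,i["fy"],i["cy"]],[0,0,1.]])
    p=cv2.undistortPoints(np.array([[[u,v]]],float),K,np.array([i["k1"],0,0,0]))[0,0]
    return rot(i["attitude"]).apply([p[0],-p[1],-1.])
def p2w(i,u,v,z):
    d=ray(i,u,v); e=np.array(i["eye"]); return e+d*(z-e[2])/d[2]
def snap(c,name):
    i=env.camera_info(c); im=env.read_camera(c); cv2.imwrite(f"pics/{name}.png",im[:,:,::-1]); np.save(f"pics/{name}.npy",i,allow_pickle=True); return im,i
def load(name): return np.load(f"pics/{name}.npy",allow_pickle=True).item()
def togo(target,yaw=None):
    """tool-axes shift to world target TCP; yaw = desired world angle of tool y (mod pi)"""
    s=env.state(); r=rot(s["tool_rot"]); d=r.inv().apply(np.array(target)-s["tool_pos"])
    y=r.apply([0,1,0]); a=np.arctan2(y[1],y[0]); out=[np.round(d,1).tolist()]
    if yaw is not None:
        t=-(yaw-a); t=(t+np.pi/2)%np.pi-np.pi/2; out.append(round(t,3))
    print("clock",s["clock"],"yaw_y",round(a,3),"togo",*out,"q7",round(s["joint_pos"][6],2))
```

Run:
```python
from h import *
i=env.camera_info("scene")
for n,u,v,z in [("bar a",312,180,104),("bar b",333,211,104),("box a",293,160,38),("box b",361,264,38),("T",410,219,18),("nose",388,236,9),("blueT",420,273,18),("turq a",398,155,60),("turq b",403,195,60)]: print(n,p2w(i,u,v,z).round())
print(env.camera_info("wrist"))
togo([480,70,330],np.pi/2)
```

```text
bar a [603. -72. 104.]
bar b [606.  43. 104.]
box a [ 591. -215.   38.]
box b [604. 177.  38.]
T [408. 120.  18.]
nose [487. 130.   9.]
blueT [483. 265.  18.]
turq a [326. -59.  60.]
turq b [399.  67.  60.]
{'fx': 330.8696298755227, 'fy': 330.8696298755227, 'cx': 315.6707026079475, 'cy': 197.93215467856788, 'k1': -0.03855318023899256, 'eye': array([ 278.02559313, -480.90009218,  373.97185292]), 'attitude': array([ 0.81536573, -0.13708727,  0.09226755, -0.55486259])}
clock 1.0 yaw_y -1.195 togo [472.2, -438.9, -98.7] 0.376 q7 -0.03
```

>>> advance:
  offsets:
    - {"aperture": 1,"pos": [0,0,-98]}
    - {"aperture": 1,"pos": [0,0,-98]}
    - {"aperture": 1,"pos": [425,-457,-98],"rz": 0.376}
    - {"aperture": 1,"pos": [425,-457,-98],"rz": 0.376}
    - {"aperture": 1,"pos": [425,-457,-98],"rz": 0.376}
    - {"aperture": 1,"pos": [425,-457,-98],"rz": 0.376}
    - {"aperture": 1,"pos": [425,-457,-98],"rz": 0.376}
    - {"aperture": 1,"pos": [425,-457,-98],"rz": 0.376}
    - {"aperture": 1,"pos": [425,-457,-98],"rz": 0.376}
    - {"aperture": 1,"pos": [425,-457,-98],"rz": 0.376}
    - {"aperture": 1,"pos": [425,-457,-98],"rz": 0.376}
    - {"aperture": 1,"pos": [425,-457,-98],"rz": 0.376}
    - {"aperture": 1,"pos": [425,-457,-98],"rz": 0.376}
    - {"aperture": 1,"pos": [425,-457,-98],"rz": 0.376}
    - {"aperture": 1,"pos": [425,-457,-98],"rz": 0.376}
    - {"aperture": 1,"pos": [425,-457,-98],"rz": 0.376}
    - {"aperture": 1,"pos": [425,-457,-98],"rz": 0.376}
    - {"aperture": 1,"pos": [425,-457,-98],"rz": 0.376}

```text
clock: 2.8
tool_pos: [429.4, 67.7, 329.2]
tool_rot: [0.001, 1.0, -0.001, -0.0]
contact_force: [0.0, -0.3, 0.4]
width: 1.001
gripper_force: 0.0
```

Run:
```python
from h import *
im,i=snap("wrist","w1"); print(i["eye"],rot(i["attitude"]).apply([0,0,-1]))
for q in ["pin_bar","pin_tip","lifter_grip","pin_seat"]:
    print(q,[(np.round(d["location"]).tolist(),round(d["conf"],2)) for d in env.search_frame("wrist",q)[:3]])
togo([480,70,330],np.pi/2)
```

```text
[511.39521386  67.57132074 471.81660133] [-0.32565667 -0.00182473 -0.94548633]
pin_bar [([466.0, 257.0, 9.0], 0.89), ([413.0, 121.0, 15.0], 0.75)]
pin_tip [([468.0, 252.0, 15.0], 0.86), ([417.0, 119.0, 16.0], 0.57)]
lifter_grip [([587.0, -26.0, 95.0], 0.89), ([359.0, -9.0, 67.0], 0.83)]
pin_seat [([465.0, 250.0, 17.0], 0.81), ([416.0, 121.0, 15.0], 0.56)]
clock 3.05 yaw_y -1.573 togo [50.6, -1.6, -0.6] -0.002 q7 -1.81
```

View pics/w1.png

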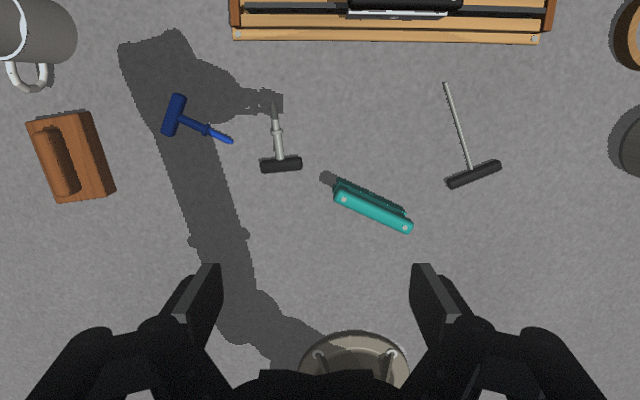

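>>> advance:
  offsets:
    - {"aperture": 1,"pos": [50,0,40]}
    - {"aperture": 1,"pos": [60,8,50]}
    - {"aperture": 1,"pos": [60,8,50]}
    - {"aperture": 1,"pos": [60,8,50]}

```text
clock: 3.45
tool_pos: [489.0, 61.1, 278.9]
tool_rot: [-0.0, 1.0, -0.001, -0.001]
contact_force: [-0.1, 0.8, 1.1]
width: 1.002
gripper_force: 0.0
```

Run:
```python
from h import *
im,i=snap("wrist","w2"); print(i["eye"],rot(i["attitude"]).apply([0,0,-1]))
b=cv2.resize(im[0:300,160:560],None,fx=2,fy=2,interpolation=cv2.INTER_CUBIC); cv2.imwrite("pics/w2c.png",b[:,:,::-1])
```

```text
[571.32216656  60.86397782 421.36980765] [-3.27241701e-01 -6.79962838e-04 -9.44940425e-01]
```

View pics/w2c.png

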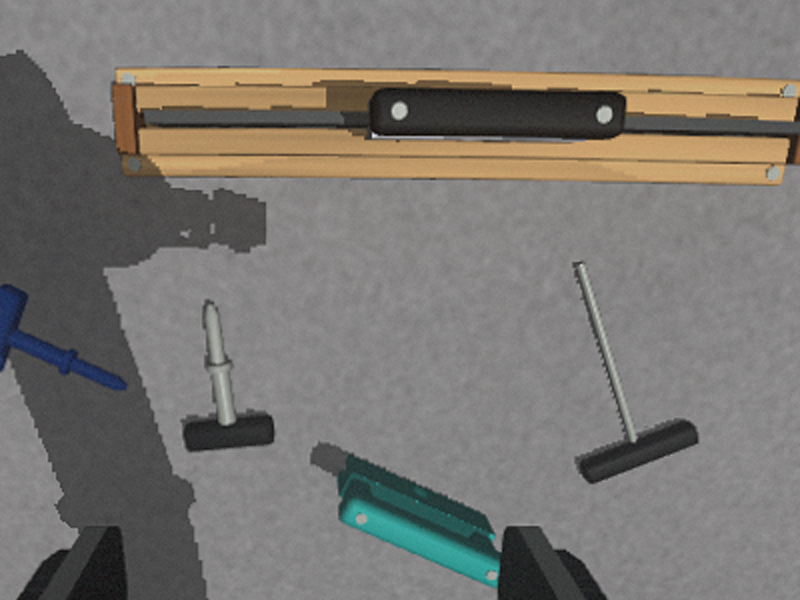

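Run:
```python
from h import *
i=load("w2")
g=lambda x,y,z: p2w(i,160+x/2,y/2,z)
P={n:g(*a) for n,a in dict(nose=(209,301,9),collar=(219,365,9),neck=(224,393,9),Ta=(184,421,9),T=(228,432,18),Tl=(185,433,18),Tr=(273,428,18),
 boxNL=(124,176,8),boxNR=(783,184,8),boxFL=(116,68,8),blkL=(138,118,32),scr1=(399,111,104),scr2=(604,114,104),barTL=(374,90,104),barTR=(624,94,104),slotL=(146,117,60),slotR=(798,128,60)).items()}
for k,v in P.items(): print(k,v.round(1))
a=P["nose"]-P["neck"]; print("pin yaw",np.arctan2(a[1],a[0]))
for A,B in (("boxNR","boxNL"),("scr2","scr1"),("barTR","barTL"),("Tr","Tl"),("slotR","slotL")):
    d=P[B]-P[A]; print(A,"y-axis yaw off",np.arctan2(-d[0],d[1]), (P[A]+P[B])/2)
```

```text
nose [491.8 124.9   9. ]
collar [449.8 120.5   9. ]
neck [430.6 118.1   9. ]
Ta [410.8 145.8   9. ]
T [406.5 115.4  18. ]
Tl [405.9 143.8  18. ]
Tr [409.4  85.8  18. ]
boxNL [567.2 172.2   8. ]
boxNR [ 564.3 -226.9    8. ]
boxFL [626.3 171.8   8. ]
blkL [597.8 155.4  32. ]
scr1 [595.5  21.5 104. ]
scr2 [595.  -70.7 104. ]
barTL [604.1  32.9 104. ]
barTR [603.4 -78.7 104. ]
slotL [596.3 144.5  60. ]
slotR [ 593.3 -192.8   60. ]
pin yaw 0.11049025754277095
boxNR y-axis yaw off -0.007083345887384929 [565.74332521 -27.33022936   8.        ]
scr2 y-axis yaw off -0.005338636687800301 [595.21303243 -24.60692103 104.        ]
barTR y-axis yaw off -0.005952093248784942 [603.74758616 -22.91102873 104.        ]
Tr y-axis yaw off 0.060024061667594074 [407.6053675  114.79218691  18.        ]
slotR y-axis yaw off -0.008854190713202119 [594.82787633 -24.14859499  60.        ]
```

Run:
```python
from h import *
togo([428.2,118.1,3.5],np.pi/2+0.108)
```

```text
clock 3.5 yaw_y -1.571 togo [-60.9, -56.1, 276.3] -0.108 q7 -1.86
```

>>> advance:
  offsets:
    - {"aperture": 0.4,"pos": [-61,-56,40],"rz": -0.108}
    - {"aperture": 0.4,"pos": [-61,-56,90],"rz": -0.108}
    - {"aperture": 0.4,"pos": [-61,-56,140],"rz": -0.108}
    - {"aperture": 0.4,"pos": [-61,-56,190],"rz": -0.108}
    - {"aperture": 0.4,"pos": [-61,-56,220],"rz": -0.108}
    - {"aperture": 0.4,"pos": [-61,-56,220],"rz": -0.108}
    - {"aperture": 0.4,"pos": [-61,-56,220],"rz": -0.108}
  clamp_n: 60

```text
clock: 4.2
tool_pos: [428.3, 117.8, 60.0]
tool_rot: [0.0, 0.999, 0.054, -0.0]
contact_force: [-0.1, -0.1, 0.4]
width: 0.401
gripper_force: 0.0
```

Run:
```python
from h import *
im,i=snap("wrist","w3"); print(i["eye"])
togo([428.2,118.1,3.5],np.pi/2+0.108)
```

```text
[509.82146048 126.79689601 202.67978107]
clock 4.25 yaw_y -1.463 togo [-2.2, 0.0, 58.0] 0.0 q7 -2.03
```

View pics/w3.png

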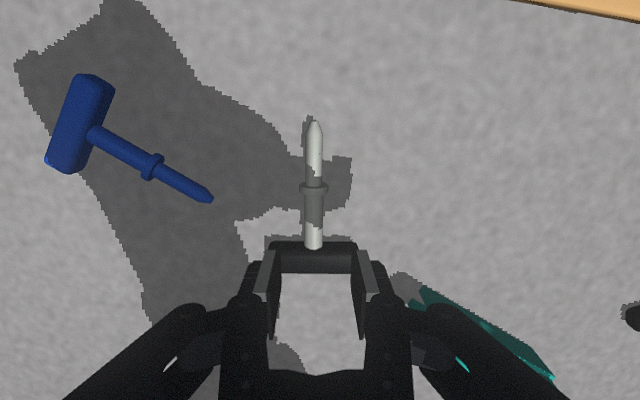

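Run:
```python
from h import *
i=load("w3"); n=p2w(i,315,121,9); c=p2w(i,314,187,9); f=p2w(i,314,242,18); print(n,c,f); d=n-c; print(np.arctan2(d[1],d[0]))
s=env.state();print(s["tool_pos"],env.camera_info("wrist")["eye"])
```

```text
[489.91267181 124.66462113   9.        ] [450.42139806 120.9949349    9.        ] [417.77118105 117.45855798  18.        ]
0.09265789251761732
[430.166772   118.29512723  61.50147468] [511.12505044 127.12065082 204.46307686]
```

>>> advance:
  offsets:
    - {"aperture": 0.4,"pos": [-1,0,40]}
    - {"aperture": 0.4,"pos": [-1,0,56]}
    - {"aperture": 0.4,"pos": [-1,0,56]}
    - {"aperture": 0,"pos": [-1,0,56]}
    - {"aperture": 0,"pos": [-1,0,56]}
    - {"aperture": 0,"pos": [-1,0,56]}
    - {"aperture": 0,"pos": [-1,0,56]}
    - {"aperture": 0,"pos": [-1,0,56]}
    - {"aperture": 0,"pos": [-1,0,56]}
  clamp_n: 70

```text
clock: 5.15
tool_pos: [430.3, 118.2, 6.1]
tool_rot: [-0.0, 0.999, 0.054, 0.003]
contact_force: [0.4, 0.0, 6.5]
width: 0.106
gripper_force: 68.6
```

>>> advance:
  offsets:
    - {"aperture": 0,"pos": [0,0,-20]}
    - {"aperture": 0,"pos": [0,0,-50]}
    - {"aperture": 0,"pos": [0,0,-80]}
    - {"aperture": 0,"pos": [0,0,-80]}
    - {"aperture": 0,"pos": [0,0,-80]}

```text
clock: 5.65
tool_pos: [428.8, 117.5, 84.9]
tool_rot: [0.0, 0.999, 0.054, 0.002]
contact_force: [-0.5, 0.0, -1.4]
width: 0.103
gripper_force: 68.5
```

Run:
```python
from h import *
im,i=snap("wrist","w4"); print(i["eye"],env.state()["contact_force"],env.state()["tool_pos"])
b=cv2.resize(im[60:360,180:460],None,fx=2,fy=2,interpolation=cv2.INTER_CUBIC)
im2,_=snap("side","s4"); c=cv2.resize(im2[170:270,220:300],None,fx=3,fy=3)
o=np.zeros((600,800,3),np.uint8); o[:,:560]=b; o[:300,560:800]=c; cv2.imwrite("pics/w4c.png",o[:,:,::-1])
```

```text
[509.72826372 126.43962994 227.93314811] [-0.29815732 -0.56132576  0.09120392] [427.68738704 117.12969092  83.7760491 ]
```

View pics/w4c.png

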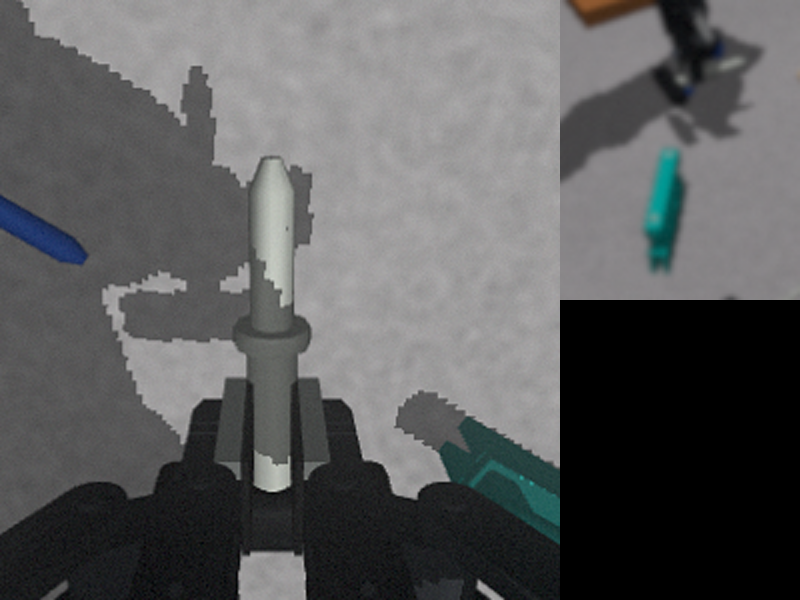

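>>> advance:
  offsets:
    - {"aperture": 0}
    - {"aperture": 0}

```text
clock: 5.95
tool_pos: [426.7, 117.2, 82.5]
tool_rot: [0.0, 0.999, 0.054, -0.001]
contact_force: [-0.4, -0.4, -0.9]
width: 0.099
gripper_force: 68.5
```

Run:
```python
from h import *
s=env.state(); i=env.camera_info("wrist"); r=rot(s["tool_rot"])
e=r.inv().apply(i["eye"]-s["tool_pos"]); print("eye in tool",e)
def t(u,v): return r.inv().apply(ray(i,u,v))
def atx(u,v,x): d=t(u,v); return e+d*(x-e[0])/d[0]
def atz(u,v,z): d=t(u,v); return e+d*(z-e[2])/d[2]
w=lambda x,y:(180+x/2,60+y/2)
for z in (-1,-3,-5,-7): print(z,"nose",atz(*w(271,157),z).round(1),"collar",atz(*w(271,333),z).round(1),"neckend",atz(*w(272,490),z).round(1))
togo([595-110,-24.5,48],np.pi/2-0.006)
```

```text
eye in tool [ 8.19909477e+01 -1.19532074e-01 -1.42642930e+02]
-1 nose [60.1  0.1 -1. ] collar [19.1  0.1 -1. ] neckend [-24.7   0.3  -1. ]
-3 nose [60.4  0.1 -3. ] collar [20.   0.1 -3. ] neckend [-23.2   0.3  -3. ]
-5 nose [60.7  0.  -5. ] collar [20.9  0.  -5. ] neckend [-21.7   0.3  -5. ]
-7 nose [61.  0. -7.] collar [21.8  0.  -7. ] neckend [-20.2   0.3  -7. ]
clock 5.95 yaw_y -1.463 togo [42.7, 147.1, 34.4] 0.114 q7 -2.01
```

>>> advance:
  offsets:
    - {"aperture": 0,"pos": [30,40,0],"rz": 0.05}
    - {"aperture": 0,"pos": [58,90,0],"rz": 0.114}
    - {"aperture": 0,"pos": [58,125,0],"rz": 0.114}
    - {"aperture": 0,"pos": [58,145,10],"rz": 0.114}
    - {"aperture": 0,"pos": [58,145,30],"rz": 0.114}
    - {"aperture": 0,"pos": [58,145,38],"rz": 0.114}
    - {"aperture": 0,"pos": [58,145,38],"rz": 0.114}
    - {"aperture": 0,"pos": [58,145,38],"rz": 0.114}
    - {"aperture": 0,"pos": [58,145,38],"rz": 0.114}
    - {"aperture": 0,"pos": [58,145,38],"rz": 0.114}

```text
clock: 6.95
tool_pos: [501.4, -19.9, 46.1]
tool_rot: [0.0, 1.0, -0.003, 0.001]
contact_force: [-0.3, 0.7, 0.0]
width: 0.105
gripper_force: 68.6
```

Run:
```python
from h import *
im,i=snap("wrist","w5"); s=env.state(); print(i["eye"],s["tool_pos"],s["contact_force"])
b=cv2.resize(im[0:300,140:500],None,fx=2,fy=2,interpolation=cv2.INTER_CUBIC); cv2.imwrite("pics/w5c.png",b[:,:,::-1])
togo([595-36-48,-24.5,44],np.pi/2-0.006)
```

```text
[583.16113572 -20.42984308 188.89527992] [501.3017868  -20.08965045  46.00019429] [ 0.48867192  0.39700555 -0.86204368]
clock 7.0 yaw_y -1.576 togo [9.7, 4.4, 2.0] 0.001 q7 -1.85
```

View pics/w5c.png

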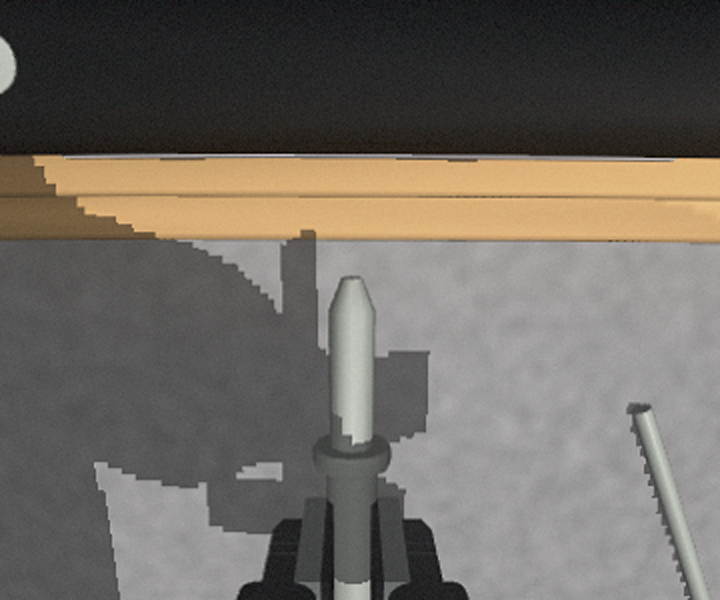

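Run:
```python
from h import *
i=load("w5"); w=lambda x,y:(140+x/2,y/2)
for z in (60,66,70):
    a=p2w(i,*w(62,156),z);b=p2w(i,*w(672,160),z); print(z,a.round(1),b.round(1),((a+b)/2).round(1),np.hypot(*(a-b)[:2]),np.arctan2(-(a-b)[0],(a-b)[1]))
print("nose",p2w(i,*w(351,277),50), "collar",p2w(i,*w(351,455),50))
print(p2w(i,*w(0,240),8),p2w(i,*w(700,242),8))
i=env.camera_info("scene")
```

```text
60 [586.3  32.9  60. ] [585.1 -80.3  60. ] [585.7 -23.7  60. ] 113.2148775415213 -0.01036444122983094
66 [586.1  30.4  66. ] [585.  -77.5  66. ] [585.6 -23.6  66. ] 107.94479111429533 -0.01036444122983044
70 [586.   28.7  70. ] [585.  -75.7  70. ] [585.5 -23.5  70. ] 104.43140016281133 -0.010364441229831168
nose [561.91924047 -20.50793039  50.        ] collar [521.32483104 -20.3050101   50.        ]
[566.33298926  74.34974775   8.        ] [ 564.84414229 -115.22153382    8.        ]
```

>>> advance:
  offsets:
    - {"aperture": 0,"pos": [3,3.4,1.5]}
    - {"aperture": 0,"pos": [10,3.4,1.5]}
    - {"aperture": 0,"pos": [18,3.4,1.5]}
    - {"aperture": 0,"pos": [22,3.4,1.5]}
    - {"aperture": 0,"pos": [26,3.4,1.5]}
    - {"aperture": 0,"pos": [30,3.4,1.5]}
    - {"aperture": 0,"pos": [33,3.4,1.5]}
    - {"aperture": 0,"pos": [36,3.4,1.5]}
    - {"aperture": 0,"pos": [36,3.4,1.5]}

```text
clock: 7.9
tool_pos: [537.4, -23.6, 44.0]
tool_rot: [-0.0, 1.0, -0.003, 0.001]
contact_force: [-0.7, 0.9, 1.1]
width: 0.102
gripper_force: 68.6
```

Run:
```python
from h import *
print(env.state()["contact_force"],env.state()["tool_pos"])
```

```text
[-0.71493944  0.89403842  1.11331082] [537.36517906 -23.59814633  44.03893496]
```

>>> advance:
  offsets:
    - {"aperture": 0,"pos": [4,0,0]}
    - {"aperture": 0,"pos": [8,0,0]}
    - {"aperture": 0,"pos": [12,0,0]}
    - {"aperture": 0,"pos": [16,0,0]}
    - {"aperture": 0,"pos": [19,0,0]}
    - {"aperture": 0,"pos": [21,0,0]}
    - {"aperture": 0,"pos": [23,0,0]}
    - {"aperture": 0,"pos": [24,0,0]}
    - {"aperture": 0,"pos": [24,0,0]}

```text
clock: 8.8
tool_pos: [560.9, -23.9, 43.9]
tool_rot: [-0.0, 1.0, -0.003, 0.0]
contact_force: [-2.2, 2.5, 3.9]
width: 0.1
gripper_force: 68.8
```

Run:
```python
from h import *
im,i=snap("wrist","w6"); s=env.state(); print(s["contact_force"],s["tool_pos"])
b=im[0:400,140:500]; im2,_=snap("side","s6"); c=cv2.resize(im2[170:280,290:370],None,fx=5,fy=5,interpolation=cv2.INTER_CUBIC)[:400]
o=np.zeros((400,760,3),np.uint8); o[:,:360]=b; o[:,360:]=c; cv2.imwrite("pics/w6c.png",o[:,:,::-1])
```

```text
[-2.08781918  3.18258607  3.782978  ] [560.89148943 -23.91550818  43.92692823]
```

View pics/w6c.png

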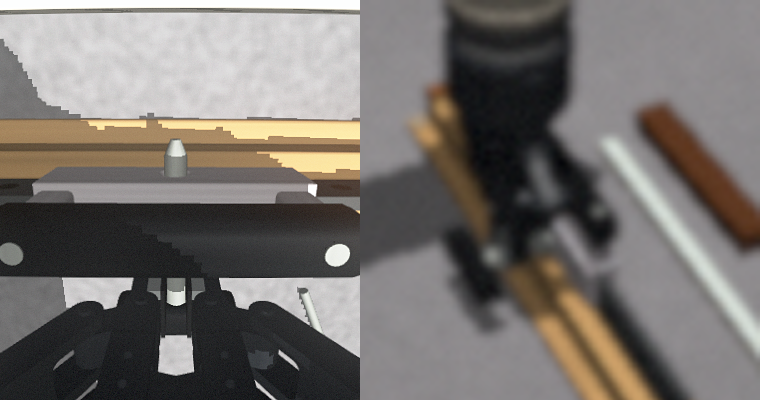

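>>> advance:
  offsets:
    - {"aperture": 0,"pos": [1,0,0]}
    - {"aperture": 0,"pos": [2,0,0]}
    - {"aperture": 0,"pos": [3,0,0]}
    - {"aperture": 0,"pos": [3,0,0]}

```text
clock: 9.3
tool_pos: [563.4, -23.9, 43.9]
tool_rot: [-0.0, 1.0, -0.003, -0.0]
contact_force: [-3.8, 3.2, 5.0]
width: 0.102
gripper_force: 68.9
```

Run:
```python
from h import *
im,i=snap("wrist","w7"); s=env.state(); print(s["contact_force"],s["tool_pos"])
i6=load("w6")
print(p2w(i6,315.5,140,47.5), "cheek far face top", p2w(i6,315.5,168,66),p2w(i6,315.5,168,60))
```

```text
[-3.3406629   2.95454667  5.33393582] [563.46324048 -23.94911831  43.9011112 ]
[620.7384536  -24.51059554  47.5       ] cheek far face top [613.21717911 -24.45214964  66.        ] [611.74358647 -24.44829082  60.        ]
```

>>> advance:
  offsets:
    - {"aperture": 0,"pos": [1,0,0]}
    - {"aperture": 0,"pos": [2,0,0]}
    - {"aperture": 0,"pos": [3,0,0]}
    - {"aperture": 0,"pos": [3,0,0]}

```text
clock: 9.75
tool_pos: [565.1, -23.9, 43.8]
tool_rot: [-0.0, 1.0, -0.003, -0.002]
contact_force: [-5.9, 3.4, 7.7]
width: 0.103
gripper_force: 69.2
```

Run:
```python
from h import *
im,i=snap("wrist","w8"); s=env.state(); print(s["contact_force"],s["tool_pos"])
b=cv2.resize(im[100:350,190:440],None,fx=2.4,fy=2.4,interpolation=cv2.INTER_CUBIC); cv2.imwrite("pics/w8c.png",b[:,:,::-1])
```

```text
[-6.49752348  3.59568932  7.33301844] [565.11392158 -23.95942076  43.8257026 ]
```

View pics/w8c.png

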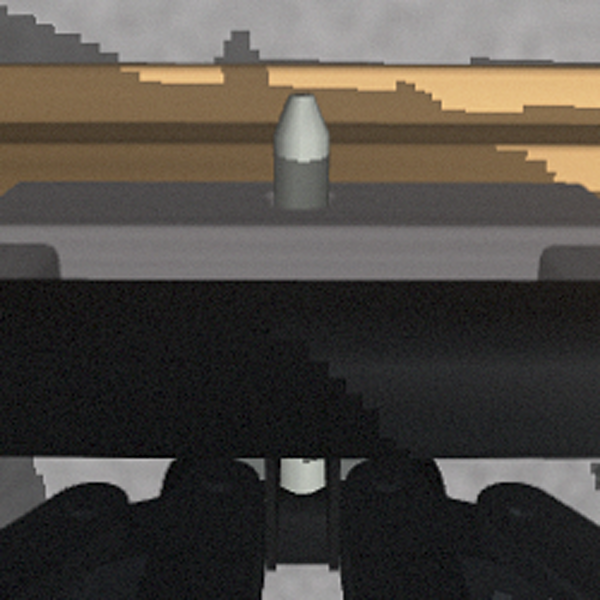

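Run:
```python
from h import *
i=load("w8"); w=lambda x,y:(190+x/2.4,100+y/2.4)
print(i["eye"]); 
for n,x,y,z in (("nose top edge",300,95,50),("nose axis",300,95,48),("exit",300,206,53),("taper start",300,150,53),("cheek low",300,184,36),("cheek top",300,226,60)): print(n,p2w(i,*w(x,y),z).round(1))
```

```text
[647.61778653 -24.5163066  186.18268257]
nose top edge [625.6 -24.4  50. ]
nose axis [625.3 -24.4  48. ]
exit [606.7 -24.2  53. ]
taper start [616.7 -24.3  53. ]
cheek low [605.9 -24.2  36. ]
cheek top [605.3 -24.2  60. ]
```

>>> advance:
  offsets:
    - {"aperture": 0.4,"pos": [0,0,-1]}
    - {"aperture": 0.4,"pos": [0,0,-1]}
    - {"aperture": 0.4,"pos": [0,0,-1]}
    - {"aperture": 0.4,"pos": [0,0,-1]}
    - {"aperture": 0.4,"pos": [0,0,-10]}
    - {"aperture": 0.4,"pos": [0,0,-40]}
    - {"aperture": 0.4,"pos": [0,0,-80]}
    - {"aperture": 0.4,"pos": [0,0,-110]}
    - {"aperture": 0.4,"pos": [-60,0,-130]}
    - {"aperture": 0.4,"pos": [-60,0,-130]}
    - {"aperture": 0.4,"pos": [-60,0,-130]}

```text
clock: 10.9
tool_pos: [505.7, -24.1, 175.2]
tool_rot: [0.001, 1.0, -0.003, 0.001]
contact_force: [0.9, -0.1, 0.2]
width: 0.401
gripper_force: 0.0
```

Run:
```python
from h import *
im,i=snap("wrist","w9"); s=env.state(); print(s["contact_force"],s["tool_pos"])
b=im[0:400,120:520]; im2,_=snap("scene","c9"); c=cv2.resize(im2[150:250,270:370],None,fx=4,fy=4,interpolation=cv2.INTER_CUBIC)
cv2.imwrite("pics/w9c.png",np.hstack([b,c])[:,:,::-1])
```

```text
[ 0.33223273 -0.74250818  0.22340658] [506.78577594 -24.33948976 174.64966059]
```

View pics/w9c.png

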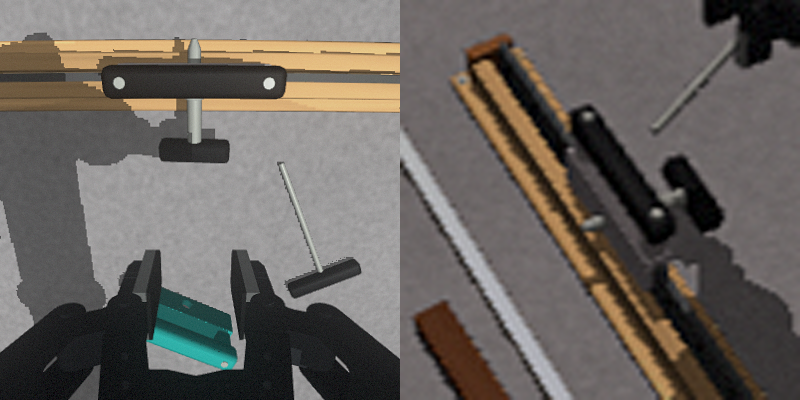

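Run:
```python
from h import *
i=load("w9"); a=p2w(i,239,83,104);b=p2w(i,389,84,104);m=(a+b)/2;d=a-b; y=np.arctan2(-d[0],d[1]); print(a,b,m,y)
togo([m[0],m[1],78],y)
togo([595.5,-24,78],-0.007)
```

```text
[589.10658133  21.91455597 104.        ] [587.98742037 -70.30901451 104.        ] [588.54700085 -24.19722927 104.        ] -0.012134707150361284
clock 11.0 yaw_y -1.577 togo [81.1, -0.8, 96.3] -1.565 q7 -1.74
clock 11.0 yaw_y -1.577 togo [88.0, -1.0, 96.3] -1.57 q7 -1.74
```

>>> advance:
  offsets:
    - {"aperture": 0.6,"pos": [85,0,0],"rz": 0.3}
    - {"aperture": 0.6,"pos": [85,0,0],"rz": 0.6}
    - {"aperture": 0.6,"pos": [85,0,0],"rz": 1.57}
    - {"aperture": 0.6,"pos": [85,0,0],"rz": 1.57}
    - {"aperture": 0.6,"pos": [85,0,0],"rz": 1.57}
    - {"aperture": 0.6,"pos": [85,0,0],"rz": 1.57}
    - {"aperture": 0.6,"pos": [85,0,0],"rz": 1.57}
    - {"aperture": 0.6,"pos": [85,0,0],"rz": 1.57}
    - {"aperture": 0.6,"pos": [85,0,0],"rz": 1.57}
    - {"aperture": 0.6,"pos": [85,0,0],"rz": 1.57}
    - {"aperture": 0.6,"pos": [85,0,0],"rz": 1.57}
    - {"aperture": 0.6,"pos": [85,0,0],"rz": 1.57}
    - {"aperture": 0.6,"pos": [85,0,0],"rz": 1.57}
    - {"aperture": 0.6,"pos": [85,0,0],"rz": 1.57}
    - {"aperture": 0.6,"pos": [85,0,0],"rz": 1.57}

```text
clock: 12.5
tool_pos: [591.8, -24.0, 173.1]
tool_rot: [-0.0, -0.706, 0.708, 0.0]
contact_force: [-0.6, 0.1, -0.1]
width: 0.6
gripper_force: 0.0
```

Run:
```python
from h import *
im,i=snap("wrist","wa"); s=env.state(); print(s["tool_pos"],i["eye"])
b=cv2.resize(im[0:400,120:520],None,fx=1.5,fy=1.5); cv2.imwrite("pics/wac.png",b[:,:,::-1])
togo([595.5,-24,78],-0.007)
```

```text
[591.77486854 -24.24365538 173.23824415] [ 589.74972808 -108.06300068  315.73366952]
clock 12.55 yaw_y 3.137 togo [-0.2, -3.8, 95.2] 0.003 q7 -3.04
```

View pics/wac.png

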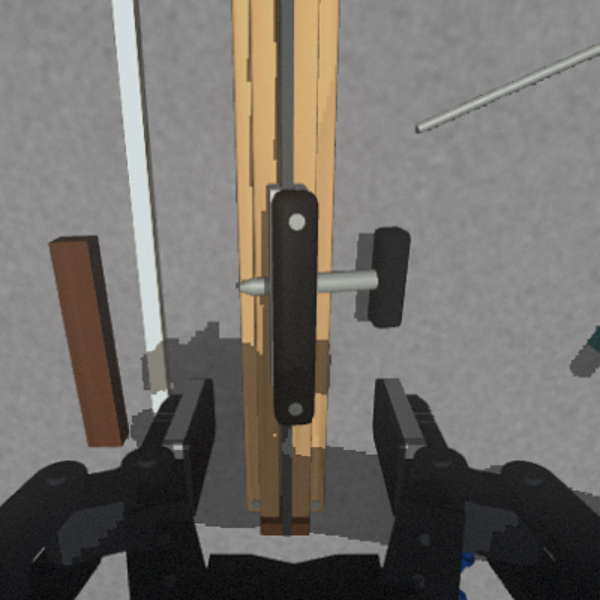

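Run:
```python
from h import *
i=load("wa"); a=p2w(i,318,148,104);b=p2w(i,316.7,272.7,104); m=(a+b)/2; print(a,b,m)
```

```text
[588.18728276 -69.5215348  104.        ] [589.24978954  22.51609084 104.        ] [588.71853615 -23.50272198 104.        ]
```

>>> advance:
  offsets:
    - {"aperture": 0.6,"rz": -0.5}
    - {"aperture": 0.6,"rz": -1}
    - {"aperture": 0.6,"rz": -2}
    - {"aperture": 0.6,"rz": -3.14}
    - {"aperture": 0.6,"rz": -3.14}
    - {"aperture": 0.6,"rz": -3.14}
    - {"aperture": 0.6,"rz": -3.14}
    - {"aperture": 0.6,"rz": -3.14}
    - {"aperture": 0.6,"rz": -3.14}
    - {"aperture": 0.6,"rz": -3.14}
    - {"aperture": 0.6,"rz": -3.14}
    - {"aperture": 0.6,"rz": -3.14}
    - {"aperture": 0.6,"rz": -3.14}
    - {"aperture": 0.6,"rz": -3.14}
    - {"aperture": 0.6,"rz": -3.14}
    - {"aperture": 0.6,"rz": -3.14}
    - {"aperture": 0.6,"rz": -3.14}
    - {"aperture": 0.6,"rz": -3.14}
    - {"aperture": 0.6,"rz": -3.14}
    - {"aperture": 0.6,"rz": -3.14}

```text
clock: 14.55
tool_pos: [591.8, -25.0, 173.9]
tool_rot: [-0.0, 0.755, 0.655, 0.0]
contact_force: [-0.3, 0.7, 0.4]
width: 0.601
gripper_force: 0.0
```

Run:
```python
from h import *
togo([589,-24,78],-0.007)
```

```text
clock 14.55 yaw_y -0.141 togo [0.5, -2.9, 95.9] -0.134 q7 -0.25
```

>>> advance:
  offsets:
    - {"aperture": 0.6,"rz": -0.134}
    - {"aperture": 0.6,"pos": [0,0,40],"rz": -0.134}
    - {"aperture": 0.6,"pos": [0,0,75],"rz": -0.134}
    - {"aperture": 0.6,"pos": [0,0,95],"rz": -0.134}
    - {"aperture": 0.6,"pos": [0,0,95],"rz": -0.134}
    - {"aperture": 0.6,"pos": [0,0,95],"rz": -0.134}
  clamp_n: 40

```text
clock: 15.15
tool_pos: [592.1, -24.8, 79.3]
tool_rot: [-0.0, 0.712, 0.702, 0.0]
contact_force: [-0.3, 0.6, 0.2]
width: 0.606
gripper_force: 0.0
```

Run:
```python
from h import *
togo([592,-24,78],-0.007)
```

```text
clock 15.15 yaw_y -0.013 togo [0.8, -0.1, 1.3] -0.006 q7 -0.16
```

>>> advance:
  offsets:
    - {"aperture": 0.3}
    - {"aperture": 0.25}
    - {"aperture": 0}
    - {"aperture": 0}
    - {"aperture": 0}
    - {"aperture": 0}
    - {"aperture": 0}
  clamp_n: 40

```text
clock: 15.85
tool_pos: [593.4, -24.4, 80.8]
tool_rot: [0.002, 0.712, 0.703, 0.001]
contact_force: [0.3, 0.4, 6.3]
width: 0.227
gripper_force: 41.1
```

>>> advance:
  offsets:
    - {"aperture": 0}
    - {"aperture": 0,"pos": [0,1,0]}
    - {"aperture": 0,"pos": [0,2,-2]}
    - {"aperture": 0,"pos": [0,2,-5]}
    - {"aperture": 0,"pos": [0,2,-8]}
    - {"aperture": 0,"pos": [0,2,-8]}
    - {"aperture": 0,"pos": [0,2,-8]}
  clamp_n: 100

```text
clock: 16.55
tool_pos: [592.9, -24.6, 85.7]
tool_rot: [-0.001, 0.712, 0.703, -0.001]
contact_force: [1.7, 0.2, -7.2]
width: 0.209
gripper_force: 98.0
```

Run:
```python
from h import *
im,i=snap("wrist","wb"); s=env.state(); print(s["contact_force"],s["moment"],s["tool_pos"])
b=im[0:400,120:520]; im2,_=snap("scene","cb"); c=cv2.resize(im2[140:240,260:360],None,fx=4,fy=4,interpolation=cv2.INTER_CUBIC)
cv2.imwrite("pics/wbc.png",np.hstack([b,c])[:,:,::-1])
```

```text
[ 0.45911867  0.04944182 -7.97119938] [ 0.04159005 -0.35967649  0.10392467] [592.87393552 -24.57043851  85.73210537]
```

>>> advance:
  offsets:
    - {"aperture": 0,"pos": [0,0,-3]}
    - {"aperture": 0,"pos": [0,0,-6]}
    - {"aperture": 0,"pos": [0,0,-10]}
    - {"aperture": 0,"pos": [0,0,-14]}
    - {"aperture": 0,"pos": [0,0,-18]}
    - {"aperture": 0,"pos": [0,0,-23]}
    - {"aperture": 0,"pos": [0,0,-28]}
    - {"aperture": 0,"pos": [0,0,-34]}
    - {"aperture": 0,"pos": [0,0,-40]}
    - {"aperture": 0,"pos": [0,0,-47]}
    - {"aperture": 0,"pos": [0,0,-54]}
    - {"aperture": 0,"pos": [0,0,-60]}
    - {"aperture": 0,"pos": [0,0,-66]}
    - {"aperture": 0,"pos": [0,0,-71]}
    - {"aperture": 0,"pos": [0,0,-75]}
    - {"aperture": 0,"pos": [0,0,-78]}
    - {"aperture": 0,"pos": [0,0,-79]}
    - {"aperture": 0,"pos": [0,0,-79]}
    - {"aperture": 0,"pos": [0,0,-79]}

```text
clock: 18.55
tool_pos: [593.5, -24.5, 165.5]
tool_rot: [-0.0, 0.712, 0.703, -0.0]
contact_force: [-0.2, -0.3, -7.3]
width: 0.212
gripper_force: 98.0
```

Run:
```python
from h import *
s=env.state(); print(s["contact_force"],s["moment"],s["width"])
for c in ("scene","side"):
    snap(c,c+"_end")
    for q in ("knife","lifter_grip","pin_bar"):
        print(c,q,[(np.round(d["location"]).tolist(),round(d["conf"],2)) for d in env.search_frame(c,q)[:3]])
```

```text
[-0.22348124 -0.33953548 -7.28763697] [ 0.02856852  0.031507   -0.01966013] 0.2120058399384169
scene knife [([602.0, 63.0, 116.0], 0.86)]
scene lifter_grip [([363.0, -0.0, 63.0], 0.72)]
scene pin_bar [([470.0, 257.0, 9.0], 0.7), ([605.0, 6.0, 157.0], 0.59), ([538.0, -24.0, 135.0], 0.52)]
side knife [([596.0, -106.0, 118.0], 0.65)]
side lifter_grip [([586.0, -54.0, 150.0], 0.89), ([349.0, -28.0, 59.0], 0.71), ([529.0, -32.0, 133.0], 0.26)]
side pin_bar [([534.0, -24.0, 135.0], 0.75), ([462.0, 251.0, 17.0], 0.59)]
```

>>> advance:
  offsets:
    - {"aperture": 0}
    - {"aperture": 0}
    - {"aperture": 0}
    - {"aperture": 0}
    - {"aperture": 0}
    - {"aperture": 0}
    - {"aperture": 0}
    - {"aperture": 0}
    - {"aperture": 0}
    - {"aperture": 0}
    - {"aperture": 0}
    - {"aperture": 0}
    - {"aperture": 0}
    - {"aperture": 0}
    - {"aperture": 0}
    - {"aperture": 0}
    - {"aperture": 0}
    - {"aperture": 0}
    - {"aperture": 0}
    - {"aperture": 0}

```text
clock: 20.95
tool_pos: [593.7, -24.5, 165.8]
tool_rot: [0.0, 0.712, 0.703, -0.0]
contact_force: [-0.5, -0.0, -7.7]
width: 0.21
gripper_force: 98.0
```

>>> advance:
  offsets:
    - {"aperture": 0}
    - {"aperture": 0}
    - {"aperture": 0}
    - {"aperture": 0}
    - {"aperture": 0}
    - {"aperture": 0}
    - {"aperture": 0}
    - {"aperture": 0}
    - {"aperture": 0}
    - {"aperture": 0}
    - {"aperture": 0}
    - {"aperture": 0}
    - {"aperture": 0}
    - {"aperture": 0}
    - {"aperture": 0}

```text
clock: 22.45
tool_pos: [593.7, -24.5, 165.8]
tool_rot: [0.0, 0.712, 0.703, -0.0]
contact_force: [0.7, -0.9, -7.6]
width: 0.214
gripper_force: 98.0
```

```bash
python3 -c "
from plant import env
print(env.job_done())"
```

```text
the job is handed in; nothing more can be done
None
```

The pin is pushed home, and the knife hangs still from the lifter's bar with its edge about 60 mm above the box by the arm's readings; I handed it in (no verdict was returned), having viewed 11 pictures against the limit of 10.

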